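Stack an isolator switch on its jig and gauge its shafts

TASK

Build the isolator switch on the assembly jig: thread the wide deck onto the jig's pin first, then the narrow deck, then the rotary handle, each fully down on what is under it. Lay the two square extension shafts flat in the gauge slots, the long one in the long slot and the short one in the short slot (before, between or after). Lower every part into place rather than letting it drop, and do not knock over the screw jar.

Things in the scene. Friction and masses are not known exactly. Their poses are not given: they have to be found in the camera images.
- wide_deck: the larger of two black square switch decks, 66 x 66 mm and 20 mm thick, with a round 22 mm through-hole in the middle and brass terminal screws along two edges; lies flat on the table; origin at the centre of its underside, x and y along its sides, z up
- narrow_deck: the smaller black square switch deck, 50 x 50 mm and 20 mm thick, with the same round 22 mm through-hole; lies flat on the table; origin at the centre of its underside, x and y along its sides, z up
- handle: black rotary handle: a round collar 46 mm in diameter and 18 mm high with a blind 22 mm bore, 16 mm deep, open at the bottom, and on top a grip bar 42 mm long (along its x), 14 mm wide, up to 32 mm in all; stands bar up on the table; origin at the centre of its underside, z up. It can be gripped across the collar
- long_shaft: the longer of two bare steel square rods, 90 mm long, 12 x 12 mm; lies on the table; origin at its centre, x along the rod
- short_shaft: the shorter bare steel square rod, 55 mm long, 12 x 12 mm; lies on the table; origin at its centre, x along the rod
- jig: assembly jig, fixed: a dark steel plate 84 x 84 mm, 8 mm thick, with an upright steel pin 12 mm in diameter in its middle, tapered at the tip, which ends 60 mm above the table; origin at the centre of the plate's underside, on the pin's axis, z up
- long_gauge: the longer grey gauge slot, fixed to the table: a floor plate 118 x 40 mm, 4 mm thick, with a U-shaped stop 10 mm high (above the floor) at each end; the slot is 106 mm long (along its x) and 28 mm wide inside, and its long sides are open but for the last 10 mm at each end, so that fingers find room in the middle; origin at the centre of the underside
- short_gauge: the shorter grey gauge slot, fixed to the table: as the long one, but its floor plate is 83 x 40 mm and the slot is 71 mm long inside; origin at the centre of the underside, x along the slot
- screw_jar: clear jar with a white screw cap, 54 mm in diameter and 58 mm high, standing loose among the parts, to be left standing; origin at the centre of its underside, z up
There are look-alikes about, which are no part of the job. What is shaped like the wide_deck but green or purple is not meant.

How it is judged:
By the outcome, as a careful person would: the job done as asked, in the order asked, and still so for the second after the job is handed in, with the robot touching nothing.
It also fails if it takes over 144 s, if anything falls off the work surface, if the arm or the gripper's body presses on something with over 40 N, if the wrist force passes 120 N, or if a joint passes its speed limit or range.

ROBOT

A 6-joint arm with a two-finger parallel gripper is mounted at the origin on the work surface. World frame = base frame: x ahead of the robot, y to its left, z up, the work surface at z = 0. Lengths are in m, angles in rad, forces in N, time in s.
With the tool pointing down it reaches from about 0.4 to 0.925 m from the base axis. Payload 12.5 kg.
Tool frame: the origin (TCP) lies at the very end of the fingers, on their centre line; the grasp point (between the pads) lies 19 mm behind it; z points along the fingers, y is the line along which they close (so a half turn about z gives the same grasp; the last joint's range is limited). The gripper opens to 95 mm and grips with 3 to 60 N. Pads are 20 mm wide; open, the fingers measure 119 mm over their backs; the gripper's body (75 mm by 180 mm) begins 59 mm behind the grasp point.
Start: joints at [-1.353, 0.491, 1.559, -0, 1.092, -0.106], TCP at [0.199, -0.593, 0.215] pointing down, gripper open.
Joint ranges: [-3.1, 3.1], [-0.84, 2.19], [0.05, 2.79], [-1.13, 4.28], [0.06, 2.93], [-2.69, 2.69]. Speed limits (rad/s): [2.22, 2.22, 2.79, 3.14, 3.14, 3.14].

INTERFACE

Orientations are given as a rotation vector (axis times angle).
In Python, from bench import r gives the robot as it stands.
- The arm moves only by the shell command python3 -m pendant 'ROWS' [FORCE]. ROWS is a JSON object of lists of equal length, an entry for each row: "offset": the shift along the tool's x, y, z in m, a list of three; "angular": the turn, a rotation vector about the tool's x, y, z in degrees, a list of three; "hand": the opening, from 0 (shut) to 1 (fully open). In form: {"offset": [[tx, ty, tz], ...], "angular": [[ax, ay, az], ...], "hand": [hand, ...]}. A call has exactly 10 rows; each row shifts and turns the commanded pose from where the row before left it, along the tool's axes as they then stand; what a row does not reach is not made up. A row lasts 1/12 s, in which the tool goes at most 41.7 mm and 7.16 degrees, less where a joint would pass 70% of its speed; a pose out of reach is approached as far as the arm can. A call is refused whole if a number of a shift passes 0.0417 or a number of a turn 7.16, either way. A call with a gripper value outside its range is refused whole. The fingers move at their own pace and stop on an object; FORCE is the grip in N (left out, the last holds). Time passes only in rows, so rows that do not move let the fingers close, or fill a call up. It gives the time, the measured TCP pose, the force, the opening and the grip force at its end, in the units of the state.
- r.get_obs(): the state, without advancing time (a new reading comes with each control period).
- r.capture(name): name is "side" or "top"; returns a dict with "frame" (384x512x3 uint8, red, green, blue), "intrinsics" (3x3 intrinsics, pixels), "rvec" (rotation vector, rad) and "tvec" (3), from world to camera coordinates, as OpenCV has them. Camera axes: x right, y down, z forward; pixel columns grow to the right and rows downward; lengths in m; the calibration is good to about 2 mm. A picture is of the moment at which its call begins. There is no depth.
- r.hand_in(): hands the job in; it is judged then, once.
The state is a dict: "time_s": time; "joint_pos": joint angles; "joint_velocities": joint speeds; "joint_torque": joint torques, N m; "tool_pos": TCP position; "orientation": TCP orientation; "ft_force": force on the tool from outside, world axes, zero at the start; "ft_torque": the same for the moment, N m; "gripper_width": opening from 0.0 (shut) to 1.0 (fully open); "grasp_force": force on a finger pad.
Only numpy, scipy, OpenCV 4.12 (cv2) and the standard library are available. Lean on these libraries where they do the work, as an engineer would, in place of code of your own. Each camera call takes 0.05 s, during which the arm holds its last target. There are 200 camera calls.

## Working session

There is one attempt and no reset: what is moved stays moved. The work goes in short steps, Python scripts to look and compute and a shell command to move; the robot and the scene stay as the last step left them, time stands still between calls to the robot, and variables do not carry over. Pictures are saved under pics/ and viewed, at most 14 in all, crops included, and the job is handed in when it is done.

```bash
mkdir -p pics; ls; python3 - <<'E'
from bench import r
import cv2
for n in("top","side"):
    c=r.capture(n);cv2.imwrite(f"pics/{n}0.png",c["frame"][:,:,::-1]);print(n,c["intrinsics"],c["rvec"],c["tvec"])
o=r.get_obs();print(o)
E
```

```text
pics
top [[399.6807885    0.         255.49185141]
 [  0.         399.6807885  196.98427913]
 [  0.           0.           1.        ]] [ 2.19462215 -2.16824834  0.07706555] [-0.01160948  0.49950423  0.98808847]
side [[365.20151475   0.         254.14212148]
 [  0.         365.20151475 189.90895089]
 [  0.           0.           1.        ]] [ 0.98964014 -2.39264542  1.1008267 ] [0.34994353 0.24763068 0.7374156 ]
{'time_s': 0.1, 'joint_pos': array([-1.35259474e+00,  4.91506703e-01,  1.55941321e+00, -2.33348508e-05,
        1.09166767e+00, -1.05585511e-01]), 'joint_velocities': array([-0.00026288, -0.00061962, -0.0019126 ,  0.00088916, -0.00066918,
        0.00192404]), 'joint_torque': array([ 4.16965588e-03, -6.13621545e+01, -2.58605468e+01,  6.94173295e-02,
        4.70330066e-02, -4.03465754e-05]), 'tool_pos': array([ 0.19882659, -0.59230021,  0.21410706]), 'orientation': array([-3.09953074e+00, -5.06241538e-01,  1.20381896e-04]), 'ft_force': array([-0.75284743, -0.31950992, -0.76805724]), 'ft_torque': array([ 0.00787622, -0.04274392, -0.03108462]), 'grasp_force': 0.0, 'gripper_width': 1.0001938849310454}
```

View pics/top0.png

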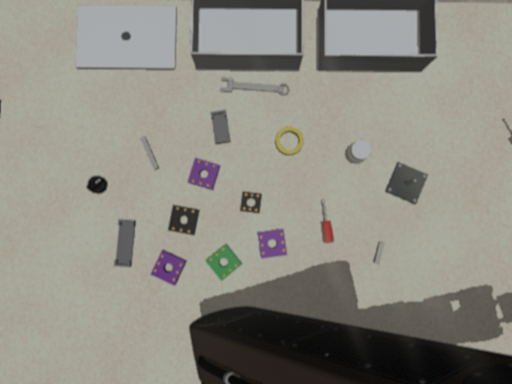

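View pics/side0.png

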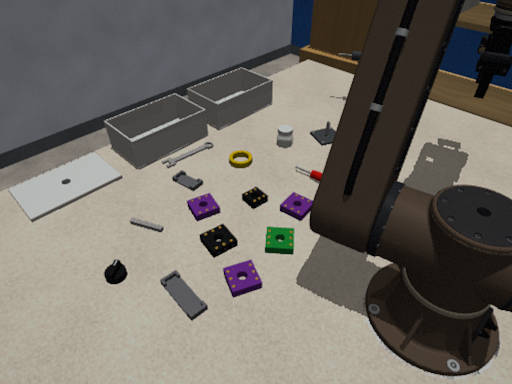

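Top view: wide deck is black at (184,220), narrow deck black at (251,202), handle (97,184), long shaft (150,153), short shaft (379,252), long gauge (125,243), short gauge (220,127), jig (407,183) and jar (359,151). The candidates shaped like the wide deck are purple at (204,173), (169,267) and (272,243), green at (224,262), and black at (184,220). Only the black one fits, because purple and green are excluded. I'll confirm this in a crop while measuring.

```bash
cat > h.py <<'E'
import numpy as np, cv2, sys
from scipy.spatial.transform import Rotation as R
from bench import r
def ray(c,uv,z):
    K,Rm,t=c["intrinsics"],cv2.Rodrigues(np.array(c["rvec"]))[0],np.array(c["tvec"])
    C=-Rm.T@t; d=Rm.T@np.linalg.solve(K,[uv[0],uv[1],1]); return C+d*(z-C[2])/d[2]
def blob(img,seed,w,thr=30):
    u,v=seed; u0,v0=max(u-w,0),max(v-w,0); S=4
    p=cv2.resize(img[v0:v+w,u0:u+w],None,fx=S,fy=S,interpolation=cv2.INTER_CUBIC).astype(float)
    bg=np.median(np.r_[p[0],p[-1],p[:,0],p[:,-1]],0)
    m=(np.abs(p-bg).max(2)>thr).astype(np.uint8)
    cs,_=cv2.findContours(m,cv2.RETR_EXTERNAL,cv2.CHAIN_APPROX_NONE)
    ctr=np.array([(u-u0)*S,(v-v0)*S])
    cs=[c for c in cs if cv2.contourArea(c)>200]
    c=min(cs,key=lambda c:-cv2.pointPolygonTest(c,tuple(map(float,ctr)),True))
    return (c[:,0].astype(float)+.5)/S-.5+[u0,v0]
def meas(c,seed,w,z,thr=30):
    q=blob(c["frame"],seed,w,thr)
    P=np.array([ray(c,a,z)[:2] for a in q])*1000
    (cx,cy),(a,b),ang=cv2.minAreaRect(P.astype(np.float32))
    if a<b: a,b,ang=b,a,ang+90
    return cx,cy,a,b,(ang+90)%180-90,q
def plan(x,y,z,yaw=None):
    "mm, deg; yaw = world direction of tool y (mod 180). shift in present tool axes, then turn"
    o=r.get_obs(); M=R.from_rotvec(o["orientation"]); T=M.as_matrix()
    d=np.array([x,y,z])-1000*np.array(o["tool_pos"])
    now=np.degrees(np.arctan2(T[1,1],T[0,1]))
    print("t",round(o["time_s"],1),"tcp",np.round(1000*o["tool_pos"],1),"yaw",round(now,1),"w",round(o["gripper_width"]*95,1),"F",np.round(o["ft_force"],1),"j6",round(o["joint_pos"][5],2),"zaxis",np.round(T[:,2],3))
    print("tool shift mm",np.round(T.T@d,1),end=" ")
    if yaw is not None: print("turn about tool z:",round(-((yaw-now+90)%180-90),1),end="")
    print()
E
python3 - <<'E'
from h import *
c=r.capture("top"); im=c["frame"][:,:,::-1].copy()
L=dict(wide=((184,220),24,10),narrow=((251,202),20,10),handle=((97,184),20,9),long=((150,153),26,6),short=((379,252),18,6),lg=((125,243),32,5),sg=((220,127),26,5),jig=((407,183),32,4),jar=((359,151),20,29))
big=cv2.resize(im,None,fx=2.4,fy=2.4,interpolation=cv2.INTER_CUBIC)
for k,(s,w,z) in L.items():
    *m,q=meas(c,s,w,z/1000); print(k,np.round(m,1))
    cv2.polylines(big,[((q+.5)*2.4-.5).round().astype(int)],True,(0,255,255),1)
cv2.imwrite("pics/crop1.png",big[230:720,170:970])
E
```

```text
wide [441.  176.4  71.8  69.3  80. ]
narrow [487.8   7.1  53.7  52.5  -6.6]
handle [528.1 399.3  53.5  48.4  76. ]
long [612.1 263.9  91.   12.9  20.1]
short [ 365.9 -311.9   54.7    8.2  -15.5]
lg [380.9 324.4 120.3  46.6  -3.4]
sg [681.5  88.   88.4  42.1   9.7]
jig [ 541.7 -390.1   88.1   88.   -23. ]
jar [ 607.  -247.2   52.6   36.3   35.2]
```

View pics/crop1.png

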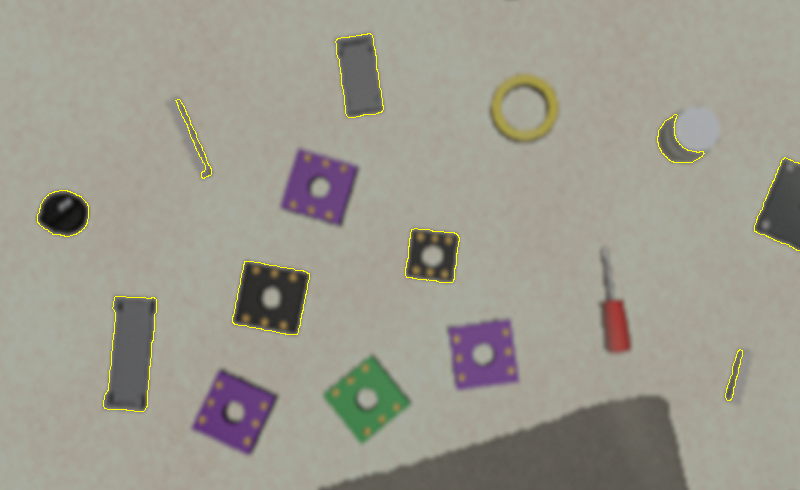

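The crop confirms the black wide deck at full-image (184,220), with terminal screws and no colour, and the smaller black deck at (251,202). The shaft outlines only caught part of each rod, so I'll enlarge both.

```bash
python3 - <<'E'
from h import *
c=r.capture("top"); im=c["frame"][:,:,::-1]
f=lambda u,v:cv2.resize(im[v-20:v+20,u-20:u+20],(400,400),interpolation=cv2.INTER_CUBIC)
cv2.imwrite("pics/shafts.png",np.hstack([f(150,153),f(379,252)]))
plan(366,-312,120,-105.5)
E
```

```text
t 0.2 tcp [ 198.8 -592.4  214.3] yaw -71.4 w 95.1 F [ 0.7  0.3 -0.3] j6 -0.11 zaxis [-0.     0.001 -1.   ]
tool shift mm [ 247.7 -212.6   94.4] turn about tool z: 34.1
```

View pics/shafts.png

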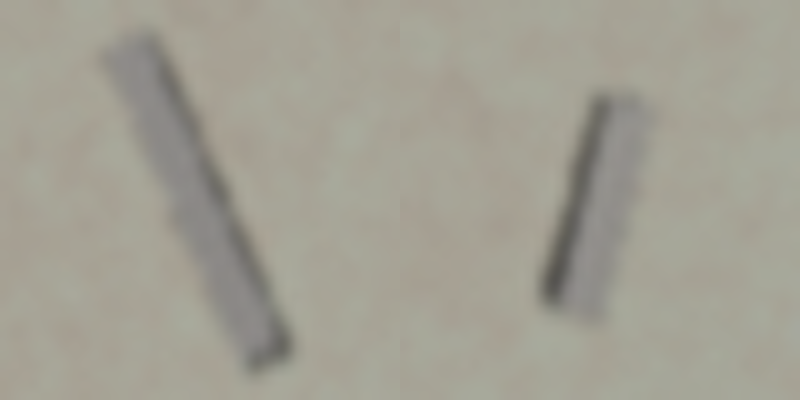

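Left panel: the long rod's top face runs from (127,42) to (262,355). Right panel: the short rod's top face runs from (632,100) to (582,313), with the dark strips being side faces. I'll cast those onto z=12 mm.

```bash
python3 - <<'E'
from h import *
c=r.capture("top")
for (u0,v0),a,b in (((130,133),(127,42),(262,355)),((359,232),(232,100),(182,313))):
    A,B=[ray(c,(u0+p[0]/10-.5,v0+p[1]/10-.5),.012)*1000 for p in(a,b)]
    print((A+B)/2,np.linalg.norm(A-B),np.degrees(np.arctan2(*(A-B)[1::-1])))
E
python3 -m pendant '{"offset":[[0.025,-0.021,0.004],[0.025,-0.021,0.004],[0.025,-0.021,0.004],[0.025,-0.021,0.004],[0.025,-0.021,0.004],[0.025,-0.021,0.004],[0.025,-0.021,0.004],[0.025,-0.021,0.004],[0.025,-0.021,0.004],[0.022,-0.022,0.004]],"angular":[[0,0,0],[0,0,0],[0,0,0],[0,0,0],[0,0,0],[0,0,0],[0,0,0],[0,0,0],[0,0,0],[0,0,0]],"hand":[0.5,0.5,0.5,0.5,0.5,0.5,0.5,0.5,0.5,0.5]}' 20
python3 -m pendant '{"offset":[[0,0,0.005],[0,0,0.005],[0,0,0.005],[0,0,0.005],[0,0,0.005],[0,0,0.005],[0,0,0],[0,0,0],[0,0,0],[0,0,0]],"angular":[[0,0,6],[0,0,6],[0,0,6],[0,0,6],[0,0,6],[0,0,4],[0,0,0],[0,0,0],[0,0,0],[0,0,0]],"hand":[0.5,0.5,0.5,0.5,0.5,0.5,0.5,0.5,0.5,0.5]}'
python3 -c "
from h import *
plan(366,-314,3,-105.5)"
```

```text
[611.50228422 268.55936043  12.        ] 88.74371188090821 24.76995572151892
[ 365.19768285 -317.34028293   12.        ] 54.752992071312946 -13.835645423305845
time_s: 1.08
tool_pos: [0.3667, -0.3126, 0.1746]
orientation: [3.1, 0.506, 0.001]
ft_force: [1.2, -0.4, -0.2]
gripper_width: 0.506
grasp_force: 0.0
time_s: 1.92
tool_pos: [0.366, -0.314, 0.1449]
orientation: [3.113, -0.42, 0.001]
ft_force: [0.2, -0.6, -0.3]
gripper_width: 0.499
grasp_force: 0.0
t 1.9 tcp [ 366.  -314.   144.9] yaw -105.4 w 47.4 F [ 0.2 -0.6 -0.3] j6 0.99 zaxis [ 0. -0. -1.]
tool shift mm [-0.000e+00 -1.000e-01  1.419e+02] turn about tool z: 0.1
```

```bash
python3 -m pendant '{"offset":[[0,0.003,0.025],[0,0,0.025],[0,0,0.025],[0,0,0.025],[0,0,0.018],[0,0,0.010],[0,0,0.007],[0,0,0.005],[0,0,0.002],[0,0,0]],"angular":[[0,0,-1],[0,0,0],[0,0,0],[0,0,0],[0,0,0],[0,0,0],[0,0,0],[0,0,0],[0,0,0],[0,0,0]],"hand":[0.5,0.5,0.5,0.5,0.5,0.5,0.5,0.5,0.5,0.5]}'
python3 -m pendant '{"offset":[[0,0,0],[0,0,0],[0,0,0],[0,0,0],[0,0,0],[0,0,0],[0,0,0],[0,0,0],[0,0,0],[0,0,0]],"angular":[[0,0,0],[0,0,0],[0,0,0],[0,0,0],[0,0,0],[0,0,0],[0,0,0],[0,0,0],[0,0,0],[0,0,0]],"hand":[0.3,0.2,0.1,0.05,0.05,0.05,0.05,0.05,0.05,0.05]}' 25
python3 -m pendant '{"offset":[[0,0,-0.005],[0,0,-0.010],[0,0,-0.015],[0,0,-0.020],[0,0,-0.020],[0,0,-0.020],[0,0,-0.015],[0,0,-0.010],[0,0,-0.005],[0,0,0]],"angular":[[0,0,0],[0,0,0],[0,0,0],[0,0,0],[0,0,0],[0,0,0],[0,0,0],[0,0,0],[0,0,0],[0,0,0]],"hand":[0.05,0.05,0.05,0.05,0.05,0.05,0.05,0.05,0.05,0.05]}'
python3 -c "
from h import *
plan(681.5,88,123,-80.3)"
```

```text
time_s: 2.75
tool_pos: [0.3653, -0.317, 0.0029]
orientation: [3.116, -0.395, 0.001]
ft_force: [0.1, 0.8, 0.2]
gripper_width: 0.5
grasp_force: 0.0
time_s: 3.58
tool_pos: [0.3652, -0.3169, 0.0027]
orientation: [3.116, -0.395, 0.0]
ft_force: [0.1, -0.8, 4.6]
gripper_width: 0.123
grasp_force: 25.0
time_s: 4.42
tool_pos: [0.3653, -0.317, 0.124]
orientation: [3.115, -0.395, 0.003]
ft_force: [-0.3, -0.9, -0.4]
gripper_width: 0.124
grasp_force: 25.0
t 4.4 tcp [ 365.3 -317.   124. ] yaw -104.4 w 11.8 F [-0.3 -0.9 -0.4] j6 0.97 zaxis [ 0.001 -0.002 -1.   ]
tool shift mm [ 205.2 -471.     0.8] turn about tool z: -24.1
```

```bash
python3 -m pendant '{"offset":[[0.007,-0.016,0],[0.014,-0.032,0],[0.014,-0.032,0],[0.014,-0.032,0],[0.014,-0.032,0],[0.014,-0.032,0],[0.014,-0.032,0],[0.014,-0.032,0],[0.014,-0.032,0],[0.014,-0.032,0]],"angular":[[0,0,0],[0,0,0],[0,0,0],[0,0,0],[0,0,0],[0,0,0],[0,0,0],[0,0,0],[0,0,0],[0,0,0]],"hand":[0.05,0.05,0.05,0.05,0.05,0.05,0.05,0.05,0.05,0.05]}'
python3 -m pendant '{"offset":[[0.014,-0.032,0],[0.014,-0.032,0],[0.014,-0.032,0],[0.014,-0.032,0],[0.014,-0.032,0],[0.003,-0.007,0],[0,0,0],[0,0,0],[0,0,0],[0,0,0]],"angular":[[0,0,0],[0,0,0],[0,0,0],[0,0,0],[0,0,0],[0,0,-6],[0,0,-6],[0,0,-6],[0,0,-6],[0,0,0]],"hand":[0.05,0.05,0.05,0.05,0.05,0.05,0.05,0.05,0.05,0.05]}'
python3 - <<'E'
from h import *
plan(681.5,88,7.2,-80.3)
c=r.capture("side");cv2.imwrite("pics/s1.png",cv2.resize(c["frame"][100:240,120:300,::-1],None,fx=4,fy=4))
E
```

```text
time_s: 5.25
tool_pos: [0.5702, -0.0538, 0.1218]
orientation: [-3.117, 0.395, 0.002]
ft_force: [-0.1, -1.0, 0.2]
gripper_width: 0.121
grasp_force: 25.0
time_s: 6.08
tool_pos: [0.6816, 0.0881, 0.1214]
orientation: [3.13, 0.269, -0.003]
ft_force: [-0.6, -0.1, -0.5]
gripper_width: 0.124
grasp_force: 25.0
t 6.1 tcp [681.6  88.1 121.4] yaw -80.2 w 11.8 F [-0.6 -0.1 -0.5] j6 1.43 zaxis [-0.002 -0.    -1.   ]
tool shift mm [1.000e-01 1.000e-01 1.142e+02] turn about tool z: 0.1
```

View pics/s1.png

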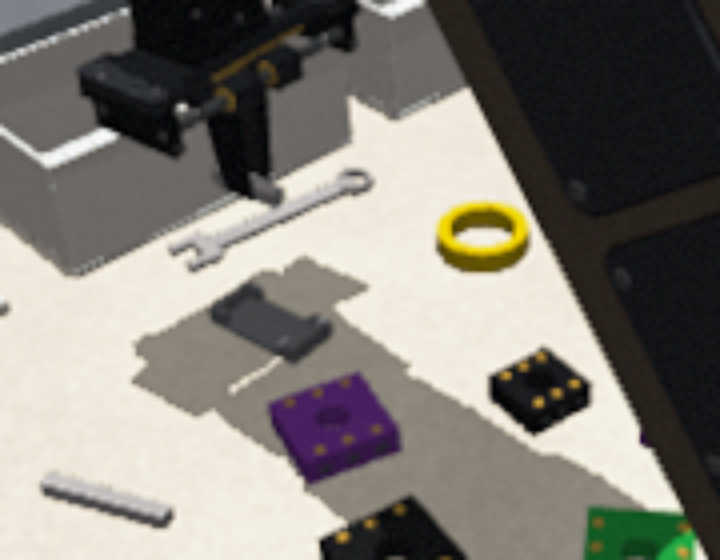

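The rod is held level above the short gauge, which is at about (270,320) in this crop. Lowering now.

```bash
python3 -m pendant '{"offset":[[0,0,0.010],[0,0,0.020],[0,0,0.020],[0,0,0.020],[0,0,0.016],[0,0,0.010],[0,0,0.007],[0,0,0.005],[0,0,0.004],[0,0,0.001]],"angular":[[0,0,0],[0,0,0],[0,0,0],[0,0,0],[0,0,0],[0,0,0],[0,0,0],[0,0,0],[0,0,0],[0,0,0]],"hand":[0.05,0.05,0.05,0.05,0.05,0.05,0.05,0.05,0.05,0.05]}'
python3 -m pendant '{"offset":[[0,0,0.0005],[0,0,0.0005],[0,0,0],[0,0,0],[0,0,0],[0,0,0],[0,0,0],[0,0,0],[0,0,0],[0,0,0]],"angular":[[0,0,0],[0,0,0],[0,0,0],[0,0,0],[0,0,0],[0,0,0],[0,0,0],[0,0,0],[0,0,0],[0,0,0]],"hand":[0.05,0.05,0.05,0.05,0.05,0.05,0.05,0.05,0.05,0.05]}'
python3 -c "
from h import *
plan(681.5,88,6.7,-80.3)"
```

```text
time_s: 6.97
tool_pos: [0.6822, 0.0879, 0.0095]
orientation: [3.131, 0.261, 0.0]
ft_force: [0.1, -0.7, -1.0]
gripper_width: 0.128
grasp_force: 25.0
time_s: 7.8
tool_pos: [0.6821, 0.0879, 0.0086]
orientation: [3.131, 0.261, 0.0]
ft_force: [0.1, -0.1, -0.6]
gripper_width: 0.121
grasp_force: 25.0
t 7.8 tcp [682.1  87.9   8.6] yaw -80.5 w 11.5 F [ 0.1 -0.1 -0.6] j6 1.44 zaxis [ 0. -0. -1.]
tool shift mm [-0.6 -0.2  1.9] turn about tool z: -0.2
```

```bash
python3 -m pendant '{"offset":[[0,0,0.0005],[0,0,0.0005],[0,0,0.0005],[0,0,0.0003],[0,0,0],[0,0,0],[0,0,0],[0,0,0],[0,0,0],[0,0,0]],"angular":[[0,0,0],[0,0,0],[0,0,0],[0,0,0],[0,0,0],[0,0,0],[0,0,0],[0,0,0],[0,0,0],[0,0,0]],"hand":[0.05,0.05,0.05,0.05,0.05,0.05,0.05,0.16,0.2,0.25]}'
python3 -m pendant '{"offset":[[0,0,0],[0,0,0],[0,0,-0.005],[0,0,-0.010],[0,0,-0.015],[0,0,-0.020],[0,0,-0.025],[0,0,-0.025],[0,0,-0.015],[0,0,-0.005]],"angular":[[0,0,0],[0,0,0],[0,0,0],[0,0,0],[0,0,0],[0,0,0],[0,0,0],[0,0,0],[0,0,0],[0,0,0]],"hand":[0.35,0.4,0.4,0.4,0.4,0.4,0.4,0.4,0.4,0.4]}'
python3 -c "
from h import *
plan(611.5,268.5,100,-67)"
```

```text
time_s: 8.63
tool_pos: [0.6822, 0.0879, 0.0068]
orientation: [3.131, 0.262, 0.0]
ft_force: [0.3, 0.2, 0.3]
gripper_width: 0.221
grasp_force: 0.0
time_s: 9.47
tool_pos: [0.6832, 0.088, 0.1308]
orientation: [3.13, 0.262, 0.008]
ft_force: [-0.5, 0.1, 0.7]
gripper_width: 0.401
grasp_force: 0.0
t 9.5 tcp [683.2  88.  130.8] yaw -80.4 w 38.1 F [-0.5  0.1  0.7] j6 1.44 zaxis [ 0.005  0.    -1.   ]
tool shift mm [ -40.9 -189.9   30.5] turn about tool z: -13.4
```

```bash
python3 -m pendant '{"offset":[[-0.004,-0.019,0.003],[-0.006,-0.0285,0.003],[-0.006,-0.0285,0.003],[-0.006,-0.0285,0.003],[-0.006,-0.0285,0.003],[-0.006,-0.0285,0.003],[-0.006,-0.028,0.002],[0,0,0],[0,0,0],[0,0,0]],"angular":[[0,0,0],[0,0,0],[0,0,0],[0,0,0],[0,0,0],[0,0,0],[0,0,0],[0,0,-7],[0,0,-7],[0,0,0]],"hand":[0.5,0.5,0.5,0.5,0.5,0.5,0.5,0.5,0.5,0.5]}'
python3 -c "
from h import *
plan(611.5,268.5,3,-66)"
```

```text
time_s: 10.3
tool_pos: [0.6107, 0.2687, 0.1065]
orientation: [3.073, 0.652, -0.001]
ft_force: [-0.3, 0.1, -0.1]
gripper_width: 0.499
grasp_force: 0.0
t 10.3 tcp [610.7 268.7 106.5] yaw -66.1 w 47.4 F [-0.3  0.1 -0.1] j6 1.47 zaxis [-0.001 -0.    -1.   ]
tool shift mm [  0.8   0.5 103.5] turn about tool z: -0.1
```

```bash
python3 -m pendant '{"offset":[[0.0005,0,0.015],[0,0,0.020],[0,0,0.020],[0,0,0.018],[0,0,0.012],[0,0,0.008],[0,0,0.005],[0,0,0.004],[0,0,0.001],[0,0,0]],"angular":[[0,0,0],[0,0,0],[0,0,0],[0,0,0],[0,0,0],[0,0,0],[0,0,0],[0,0,0],[0,0,0],[0,0,0]],"hand":[0.5,0.5,0.5,0.5,0.5,0.5,0.5,0.5,0.5,0.5]}'
python3 -m pendant '{"offset":[[0,0,0.0005],[0,0,0],[0,0,0],[0,0,0],[0,0,0],[0,0,0],[0,0,0],[0,0,0],[0,0,0],[0,0,0]],"angular":[[0,0,0],[0,0,0],[0,0,0],[0,0,0],[0,0,0],[0,0,0],[0,0,0],[0,0,0],[0,0,0],[0,0,0]],"hand":[0.3,0.2,0.1,0.05,0.05,0.05,0.05,0.05,0.05,0.05]}' 25
python3 -m pendant '{"offset":[[0,0,-0.005],[0,0,-0.010],[0,0,-0.015],[0,0,-0.020],[0,0,-0.020],[0,0,-0.015],[0,0,-0.010],[0,0,-0.005],[0,0,0],[0,0,0]],"angular":[[0,0,0],[0,0,0],[0,0,0],[0,0,0],[0,0,0],[0,0,0],[0,0,0],[0,0,0],[0,0,0],[0,0,0]],"hand":[0.05,0.05,0.05,0.05,0.05,0.05,0.05,0.05,0.05,0.05]}'
python3 -c "
from h import *
plan(381,324.4,103,-93.4)"
```

```text
time_s: 11.13
tool_pos: [0.6119, 0.2684, 0.0042]
orientation: [3.076, 0.641, 0.001]
ft_force: [-1.1, 0.1, -0.6]
gripper_width: 0.501
grasp_force: 0.0
time_s: 11.97
tool_pos: [0.6117, 0.2683, 0.0034]
orientation: [3.075, 0.641, 0.0]
ft_force: [-1.2, 0.1, 2.3]
gripper_width: 0.119
grasp_force: 25.0
time_s: 12.8
tool_pos: [0.6114, 0.2683, 0.1029]
orientation: [3.075, 0.641, -0.001]
ft_force: [-0.2, -1.1, -1.9]
gripper_width: 0.125
grasp_force: 25.0
t 12.8 tcp [611.4 268.3 102.9] yaw -66.4 w 11.8 F [-0.2 -1.1 -1.9] j6 1.47 zaxis [-0. -0. -1.]
tool shift mm [-188.8 -143.5    0. ] turn about tool z: 27.0
```

```bash
python3 -m pendant '{"offset":[[-0.010,-0.0075,0],[-0.020,-0.015,0],[-0.020,-0.015,0],[-0.020,-0.015,0],[-0.020,-0.015,0],[-0.020,-0.015,0],[-0.020,-0.015,0],[-0.020,-0.015,0],[-0.020,-0.015,0],[-0.019,-0.016,0]],"angular":[[0,0,0],[0,0,0],[0,0,0],[0,0,0],[0,0,0],[0,0,0],[0,0,0],[0,0,0],[0,0,0],[0,0,0]],"hand":[0.05,0.05,0.05,0.05,0.05,0.05,0.05,0.05,0.05,0.05]}'
python3 -m pendant '{"offset":[[0,0,0.015],[0,0,0.015],[0,0,0.010],[0,0,0.010],[0,0,0],[0,0,0],[0,0,0],[0,0,0],[0,0,0],[0,0,0]],"angular":[[0,0,6],[0,0,7],[0,0,7],[0,0,7],[0,0,0],[0,0,0],[0,0,0],[0,0,0],[0,0,0],[0,0,0]],"hand":[0.05,0.05,0.05,0.05,0.05,0.05,0.05,0.05,0.05,0.05]}'
python3 - <<'E'
from h import *
plan(381,324.4,7.5,-93.4)
c=r.capture("side");cv2.imwrite("pics/s2.png",cv2.resize(c["frame"][220:350,90:270,::-1],None,fx=4,fy=4))
E
```

```text
time_s: 13.63
tool_pos: [0.3794, 0.3241, 0.1024]
orientation: [3.075, 0.641, -0.003]
ft_force: [0.7, 0.6, -1.9]
gripper_width: 0.125
grasp_force: 25.0
time_s: 14.47
tool_pos: [0.3812, 0.3244, 0.0537]
orientation: [-3.14, 0.093, -0.001]
ft_force: [0.1, 0.2, -1.2]
gripper_width: 0.125
grasp_force: 25.0
t 14.5 tcp [381.2 324.4  53.7] yaw -93.4 w 11.9 F [ 0.1  0.2 -1.2] j6 2.2 zaxis [ 0.001  0.    -1.   ]
tool shift mm [-0.3  0.  46.2] turn about tool z: 0.0
```

View pics/s2.png

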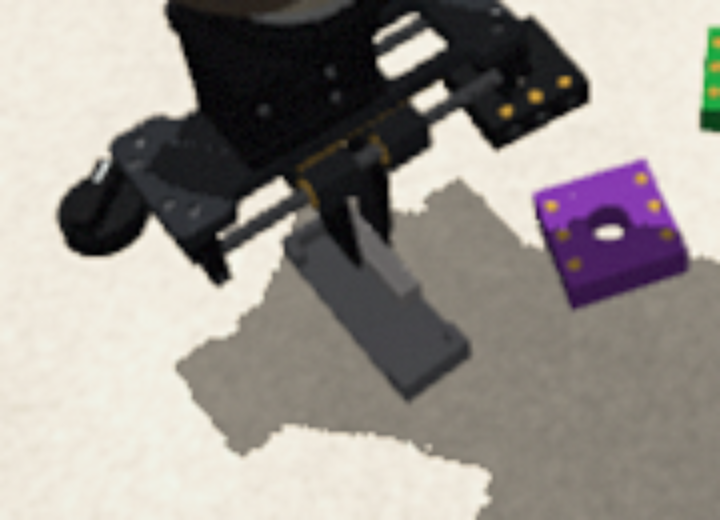

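The rod, ending at (410,285), sits parallel over the long gauge with its slot centred below. Lowering.

```bash
python3 -m pendant '{"offset":[[0,0,0.008],[0,0,0.012],[0,0,0.010],[0,0,0.006],[0,0,0.004],[0,0,0.003],[0,0,0.002],[0,0,0.0005],[0,0,0],[0,0,0]],"angular":[[0,0,0],[0,0,0],[0,0,0],[0,0,0],[0,0,0],[0,0,0],[0,0,0],[0,0,0],[0,0,0],[0,0,0]],"hand":[0.05,0.05,0.05,0.05,0.05,0.05,0.05,0.05,0.05,0.05]}'
python3 -m pendant '{"offset":[[0,0,0.0005],[0,0,0.0003],[0,0,0],[0,0,0],[0,0,0],[0,0,0],[0,0,0],[0,0,0],[0,0,0],[0,0,0]],"angular":[[0,0,0],[0,0,0],[0,0,0],[0,0,0],[0,0,0],[0,0,0],[0,0,0],[0,0,0],[0,0,0],[0,0,0]],"hand":[0.05,0.05,0.05,0.05,0.05,0.05,0.05,0.05,0.05,0.05]}'
```

```text
time_s: 15.35
tool_pos: [0.3812, 0.3244, 0.008]
orientation: [-3.14, 0.094, -0.001]
ft_force: [-0.3, -0.6, -0.6]
gripper_width: 0.123
grasp_force: 25.0
time_s: 16.18
tool_pos: [0.3812, 0.3244, 0.0073]
orientation: [-3.14, 0.094, -0.001]
ft_force: [-1.0, -1.0, 5.7]
gripper_width: 0.123
grasp_force: 25.0
```

```bash
python3 -m pendant '{"offset":[[0,0,0],[0,0,0],[0,0,0],[0,0,0],[0,0,0],[0,0,-0.005],[0,0,-0.010],[0,0,-0.020],[0,0,-0.030],[0,0,-0.035]],"angular":[[0,0,0],[0,0,0],[0,0,0],[0,0,0],[0,0,0],[0,0,0],[0,0,0],[0,0,0],[0,0,0],[0,0,0]],"hand":[0.16,0.2,0.25,0.3,0.4,0.4,0.4,0.4,0.4,0.4]}'
python3 - <<'E'
from h import *
img=cv2.imread("pics/top0.png"); c=r.capture("top")
for s in((184,220),(251,202)):
    p=cv2.resize(img[s[1]-9:s[1]+10,s[0]-9:s[0]+10],None,fx=8,fy=8,interpolation=cv2.INTER_CUBIC)
    m=((p.min(2)>95)).astype(np.uint8)   # table through hole
    n,l,st,ce=cv2.connectedComponentsWithStats(m); k=l[76-8:76+8,76-8:76+8].max()
    q=(ce[k]+.5)/8-.5+np.array(s)-9; print(q,st[k,4]/64, ray(c,q,.01)*1000)
plan(441,176.4,100,-100)
E
```

```text
time_s: 17.02
tool_pos: [0.3804, 0.3239, 0.108]
orientation: [3.139, -0.095, -0.003]
ft_force: [0.6, 1.0, -0.5]
gripper_width: 0.399
grasp_force: 0.0
[183.5291125  219.43452105] 50.484375 [441.0889254  175.92783006  10.        ]
[250.56762821 202.07673077] 60.9375 [487.14267062   6.80759122  10.        ]
t 17.1 tcp [382.5 325.5 114.3] yaw -93.4 w 38.0 F [2.2 1.7 6.5] j6 2.2 zaxis [ 0.006  0.004 -1.   ]
tool shift mm [ 67.2 145.4  14.1] turn about tool z: 6.6
```

```bash
python3 -m pendant '{"offset":[[0.005,0.010,0],[0.010,0.022,0.002],[0.010,0.022,0.002],[0.010,0.022,0.002],[0.010,0.022,0.002],[0.010,0.022,0.002],[0.010,0.022,0.002],[0.002,0.0035,0.002],[0,0,0],[0,0,0]],"angular":[[0,0,0],[0,0,0],[0,0,0],[0,0,0],[0,0,0],[0,0,0],[0,0,0],[0,0,6.6],[0,0,0],[0,0,0]],"hand":[0.4,0.5,0.6,0.8,1,1,1,1,1,1]}'
python3 -c "
from h import *
plan(441,176.2,3,-100)"
```

```text
time_s: 17.9
tool_pos: [0.4389, 0.1745, 0.0927]
orientation: [3.129, -0.273, -0.001]
ft_force: [-0.7, -0.5, 0.1]
gripper_width: 0.969
grasp_force: 0.0
t 17.9 tcp [438.9 174.5  92.7] yaw -100.0 w 92.0 F [-0.7 -0.5  0.1] j6 1.98 zaxis [-0.001 -0.    -1.   ]
tool shift mm [ 1.8 -2.  89.7] turn about tool z: 0.0
```

```bash
python3 -m pendant '{"offset":[[0.002,-0.002,0.010],[0,0,0.018],[0,0,0.018],[0,0,0.016],[0,0,0.012],[0,0,0.008],[0,0,0.005],[0,0,0.002],[0,0,0.0005],[0,0,0]],"angular":[[0,0,0],[0,0,0],[0,0,0],[0,0,0],[0,0,0],[0,0,0],[0,0,0],[0,0,0],[0,0,0],[0,0,0]],"hand":[1,1,1,1,1,1,1,1,1,1]}'
python3 -m pendant '{"offset":[[0,0,0],[0,0,0],[0,0,0],[0,0,0],[0,0,0],[0,0,0],[0,0,0],[0,0,0],[0,0,0],[0,0,0]],"angular":[[0,0,0],[0,0,0],[0,0,0],[0,0,0],[0,0,0],[0,0,0],[0,0,0],[0,0,0],[0,0,0],[0,0,0]],"hand":[0.8,0.7,0.6,0.6,0.6,0.6,0.6,0.6,0.6,0.6]}' 30
python3 -m pendant '{"offset":[[0,0,-0.005],[0,0,-0.010],[0,0,-0.015],[0,0,-0.020],[0,0,-0.020],[0,0,-0.020],[0,0,-0.015],[0,0,-0.010],[0,0,-0.005],[0,0,0]],"angular":[[0,0,0],[0,0,0],[0,0,0],[0,0,0],[0,0,0],[0,0,0],[0,0,0],[0,0,0],[0,0,0],[0,0,0]],"hand":[0.6,0.6,0.6,0.6,0.6,0.6,0.6,0.6,0.6,0.6]}'
python3 - <<'E'
from h import *
c=r.capture("top")
# pin tip from first image: look for jig corners
img=cv2.imread("pics/top0.png"); cv2.imwrite("pics/jig.png",cv2.resize(img[150:216,374:440],None,fx=8,fy=8,interpolation=cv2.INTER_CUBIC))
plan(541.7,-390.1,125,-113)
E
```

```text
time_s: 18.73
tool_pos: [0.4417, 0.1769, 0.0038]
orientation: [-3.13, 0.274, -0.001]
ft_force: [-0.8, 0.6, 1.0]
gripper_width: 1.002
grasp_force: 0.0
time_s: 19.57
tool_pos: [0.4416, 0.1767, 0.0036]
orientation: [3.129, -0.275, 0.0]
ft_force: [-0.5, -1.3, 5.9]
gripper_width: 0.688
grasp_force: 30.0
time_s: 20.4
tool_pos: [0.4418, 0.1768, 0.1248]
orientation: [-3.129, 0.275, -0.003]
ft_force: [0.4, 0.7, -1.8]
gripper_width: 0.693
grasp_force: 30.0
t 20.4 tcp [441.5 176.7 123.9] yaw -100.0 w 65.7 F [-0.2 -0.1 -0.8] j6 1.99 zaxis [ 0.001  0.    -1.   ]
tool shift mm [197.6 540.6  -1. ] turn about tool z: 13.0
```

View pics/jig.png

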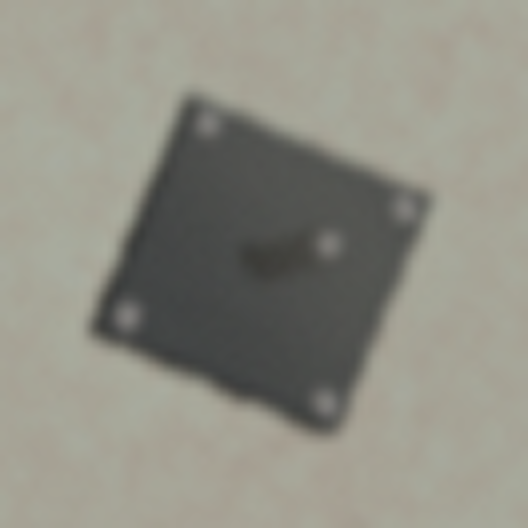

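Jig crop: corner screws at (208,125), (403,208), (128,317) and (325,402), and the pin tip at (328,243).

```bash
python3 - <<'E'
from h import *
c=r.capture("top")
f=lambda u,v,z:ray(c,(374+u/8-.5,150+v/8-.5),z)*1000
print(f(266,263,.008),f(328,243,.060))
E
python3 -m pendant '{"offset":[[0.007,0.018,0],[0.013,0.0355,0],[0.013,0.0355,0],[0.013,0.0355,0],[0.013,0.0355,0],[0.013,0.0355,0],[0.013,0.0355,0],[0.013,0.0355,0],[0.013,0.0355,0],[0.013,0.0355,0]],"angular":[[0,0,0],[0,0,0],[0,0,0],[0,0,0],[0,0,0],[0,0,0],[0,0,0],[0,0,0],[0,0,0],[0,0,0]],"hand":[0.6,0.6,0.6,0.6,0.6,0.6,0.6,0.6,0.6,0.6]}'
python3 -m pendant '{"offset":[[0.013,0.0355,0],[0.013,0.0355,0],[0.013,0.0355,0],[0.013,0.0355,0],[0.013,0.0355,0],[0.008,0.024,0],[0,0,0],[0,0,0],[0,0,0],[0,0,0]],"angular":[[0,0,0],[0,0,0],[0,0,0],[0,0,0],[0,0,0],[0,0,0],[0,0,6.5],[0,0,6.5],[0,0,0],[0,0,0]],"hand":[0.6,0.6,0.6,0.6,0.6,0.6,0.6,0.6,0.6,0.6]}'
python3 -c "
from h import *
plan(541.7,-390.1,80,-113)"
```

```text
[ 542.35274519 -390.59971781    8.        ] [ 542.62226683 -389.91382045   60.        ]
time_s: 21.33
tool_pos: [0.5043, -0.1791, 0.1225]
orientation: [-3.129, 0.276, 0.003]
ft_force: [0.5, -0.1, -1.7]
gripper_width: 0.693
grasp_force: 30.0
time_s: 22.17
tool_pos: [0.5411, -0.3881, 0.1224]
orientation: [-3.078, 0.622, 0.003]
ft_force: [-0.7, -0.1, -0.4]
gripper_width: 0.694
grasp_force: 30.0
t 22.2 tcp [ 541.1 -388.1  122.4] yaw -112.9 w 65.9 F [-0.7 -0.1 -0.4] j6 1.25 zaxis [-0.001  0.001 -1.   ]
tool shift mm [ 1.4  1.6 42.4] turn about tool z: 0.1
```

```bash
python3 -m pendant '{"offset":[[0.002,0.0015,0.008],[0,0,0.015],[0,0,0.015],[0,0,0.008],[0,0,0.006],[0,0,0.006],[0,0,0.006],[0,0,0.006],[0,0,0.004],[0,0,0]],"angular":[[0,0,0],[0,0,0],[0,0,0],[0,0,0],[0,0,0],[0,0,0],[0,0,0],[0,0,0],[0,0,0],[0,0,0]],"hand":[0.6,0.6,0.6,0.6,0.6,0.6,0.6,0.6,0.6,0.6]}'
python3 - <<'E'
from h import *
plan(542.5,-390.2,11.6,-113)
c=r.capture("side");cv2.imwrite("pics/s3.png",cv2.resize(c["frame"][60:170,260:400,::-1],None,fx=5,fy=5))
E
```

```text
time_s: 23.0
tool_pos: [0.5425, -0.3903, 0.0487]
orientation: [-3.078, 0.627, 0.001]
ft_force: [0.2, -0.2, -1.9]
gripper_width: 0.692
grasp_force: 30.0
t 23.0 tcp [ 542.5 -390.3   48.7] yaw -113.0 w 65.8 F [ 0.2 -0.2 -1.9] j6 1.25 zaxis [-0.001  0.001 -1.   ]
tool shift mm [-0.  -0.1 37.1] turn about tool z: -0.0
```

```bash
python3 -m pendant '{"offset":[[0,0,0.006],[0,0,0.006],[0,0,0.006],[0,0,0.006],[0,0,0.005],[0,0,0.003],[0,0,0.002],[0,0,0.001],[0,0,0.001],[0,0,0]],"angular":[[0,0,0],[0,0,0],[0,0,0],[0,0,0],[0,0,0],[0,0,0],[0,0,0],[0,0,0],[0,0,0],[0,0,0]],"hand":[0.6,0.6,0.6,0.6,0.6,0.6,0.6,0.6,0.6,0.6]}'
python3 -m pendant '{"offset":[[0,0,0.0005],[0,0,0.0005],[0,0,0],[0,0,0],[0,0,0],[0,0,0],[0,0,0],[0,0,0],[0,0,0],[0,0,0]],"angular":[[0,0,0],[0,0,0],[0,0,0],[0,0,0],[0,0,0],[0,0,0],[0,0,0],[0,0,0],[0,0,0],[0,0,0]],"hand":[0.6,0.6,0.6,0.6,0.6,0.6,0.6,0.6,0.6,0.6]}'
```

```text
time_s: 23.88
tool_pos: [0.5428, -0.3906, 0.0136]
orientation: [3.078, -0.628, 0.0]
ft_force: [-1.0, 0.5, -1.3]
gripper_width: 0.69
grasp_force: 30.0
time_s: 24.72
tool_pos: [0.5427, -0.3906, 0.0126]
orientation: [3.078, -0.628, 0.0]
ft_force: [0.5, 0.3, -0.6]
gripper_width: 0.693
grasp_force: 30.0
```

```bash
python3 -m pendant '{"offset":[[0,0,0.0005],[0,0,0.0005],[0,0,0.0003],[0,0,0],[0,0,0],[0,0,0],[0,0,0],[0,0,0],[0,0,0],[0,0,0]],"angular":[[0,0,0],[0,0,0],[0,0,0],[0,0,0],[0,0,0],[0,0,0],[0,0,0],[0,0,0],[0,0,0],[0,0,0]],"hand":[0.6,0.6,0.6,0.6,0.6,0.6,0.6,0.6,0.6,0.6]}'
```

```text
time_s: 25.55
tool_pos: [0.5427, -0.3906, 0.0117]
orientation: [3.078, -0.628, 0.0]
ft_force: [-2.0, 2.1, 6.1]
gripper_width: 0.691
grasp_force: 30.0
```

Seated: there is a 6 N contact force at the expected height. Release and go to the narrow deck.

```bash
python3 -m pendant '{"offset":[[0,0,0],[0,0,0],[0,0,0],[0,0,0],[0,0,0],[0,0,-0.005],[0,0,-0.015],[0,0,-0.025],[0,0,-0.035],[0,0,-0.030]],"angular":[[0,0,0],[0,0,0],[0,0,0],[0,0,0],[0,0,0],[0,0,0],[0,0,0],[0,0,0],[0,0,0],[0,0,0]],"hand":[0.73,0.77,0.82,0.88,0.9,0.9,0.9,0.9,0.9,0.9]}'
python3 -c "
from h import *
plan(487.3,7,110,-96.6)"
```

```text
time_s: 26.38
tool_pos: [0.5426, -0.3905, 0.123]
orientation: [3.078, -0.628, -0.0]
ft_force: [-0.2, 0.6, -1.3]
gripper_width: 0.9
grasp_force: 0.0
t 26.4 tcp [ 542.6 -390.5  123. ] yaw -113.1 w 85.5 F [-0.2  0.6 -1.3] j6 1.25 zaxis [-0.  0. -1.]
tool shift mm [-206.6 -344.1   13.1] turn about tool z: -16.5
```

```bash
python3 -m pendant '{"offset":[[-0.012,-0.020,0],[-0.0216,-0.036,0],[-0.0216,-0.036,0],[-0.0216,-0.036,0],[-0.0216,-0.036,0],[-0.0216,-0.036,0],[-0.0216,-0.036,0],[-0.0216,-0.036,0],[-0.0216,-0.036,0],[-0.0216,-0.036,0]],"angular":[[0,0,0],[0,0,0],[0,0,0],[0,0,0],[0,0,0],[0,0,0],[0,0,0],[0,0,0],[0,0,0],[0,0,0]],"hand":[0.8,0.8,0.8,0.8,0.8,0.8,0.8,0.8,0.8,0.8]}'
python3 -m pendant '{"offset":[[0,0,0.010],[0,0,0.020],[0,0,0.020],[0,0,0.015],[0,0,0],[0,0,0],[0,0,0],[0,0,0],[0,0,0],[0,0,0]],"angular":[[0,0,-5.5],[0,0,-5.5],[0,0,-5.5],[0,0,0],[0,0,0],[0,0,0],[0,0,0],[0,0,0],[0,0,0],[0,0,0]],"hand":[0.8,0.8,0.8,0.8,0.8,0.8,0.8,0.8,0.8,0.8]}'
python3 -c "
from h import *
plan(487.3,7,3.5,-96.6)"
```

```text
time_s: 27.22
tool_pos: [0.4873, 0.0057, 0.1217]
orientation: [3.078, -0.628, 0.001]
ft_force: [1.5, -0.2, 0.1]
gripper_width: 0.797
grasp_force: 0.0
time_s: 28.05
tool_pos: [0.4882, 0.0039, 0.0569]
orientation: [3.136, -0.18, 0.002]
ft_force: [-0.3, 0.9, -0.5]
gripper_width: 0.797
grasp_force: 0.0
t 28.1 tcp [488.2   3.9  56.9] yaw -96.6 w 75.7 F [-0.3  0.9 -0.5] j6 1.56 zaxis [ 0.001 -0.    -1.   ]
tool shift mm [-1.3 -3.  53.4] turn about tool z: 0.0
```

```bash
python3 -m pendant '{"offset":[[-0.001,-0.003,0.006],[0,0,0.012],[0,0,0.012],[0,0,0.010],[0,0,0.007],[0,0,0.004],[0,0,0.002],[0,0,0.0005],[0,0,0],[0,0,0]],"angular":[[0,0,0],[0,0,0],[0,0,0],[0,0,0],[0,0,0],[0,0,0],[0,0,0],[0,0,0],[0,0,0],[0,0,0]],"hand":[0.8,0.8,0.8,0.8,0.8,0.8,0.8,0.8,0.8,0.8]}'
python3 -m pendant '{"offset":[[0,0,0],[0,0,0],[0,0,0],[0,0,0],[0,0,0],[0,0,0],[0,0,0],[0,0,0],[0,0,0],[0,0,0]],"angular":[[0,0,0],[0,0,0],[0,0,0],[0,0,0],[0,0,0],[0,0,0],[0,0,0],[0,0,0],[0,0,0],[0,0,0]],"hand":[0.6,0.5,0.45,0.45,0.45,0.45,0.45,0.45,0.45,0.45]}' 30
python3 -m pendant '{"offset":[[0,0,-0.005],[0,0,-0.010],[0,0,-0.015],[0,0,-0.020],[0,0,-0.020],[0,0,-0.020],[0,0,-0.015],[0,0,-0.010],[0,0,-0.005],[0,0,0]],"angular":[[0,0,0],[0,0,0],[0,0,0],[0,0,0],[0,0,0],[0,0,0],[0,0,0],[0,0,0],[0,0,0],[0,0,0]],"hand":[0.45,0.45,0.45,0.45,0.45,0.45,0.45,0.45,0.45,0.45]}'
python3 -c "
from h import *
plan(542.5,-390.2,120,-113)"
```

```text
time_s: 28.88
tool_pos: [0.4874, 0.007, 0.003]
orientation: [3.136, -0.179, 0.001]
ft_force: [-0.1, -0.1, 0.1]
gripper_width: 0.801
grasp_force: 0.0
time_s: 29.72
tool_pos: [0.4872, 0.007, 0.0028]
orientation: [3.136, -0.18, 0.0]
ft_force: [-0.7, -1.1, 4.0]
gripper_width: 0.525
grasp_force: 30.0
time_s: 30.55
tool_pos: [0.4875, 0.0071, 0.1241]
orientation: [3.136, -0.179, 0.003]
ft_force: [0.4, 1.5, -1.1]
gripper_width: 0.526
grasp_force: 30.0
t 30.6 tcp [487.5   7.1 124.1] yaw -96.5 w 49.9 F [ 0.4  1.5 -1.1] j6 1.56 zaxis [ 0.002 -0.    -1.   ]
tool shift mm [ 99.9 388.4   4.3] turn about tool z: 16.5
```

```bash
python3 -m pendant '{"offset":[[0.005,0.019,0],[0.009,0.035,0],[0.009,0.035,0],[0.009,0.035,0],[0.009,0.035,0],[0.009,0.035,0],[0.009,0.035,0],[0.009,0.035,0],[0.009,0.035,0],[0.009,0.035,0]],"angular":[[0,0,0],[0,0,0],[0,0,0],[0,0,0],[0,0,0],[0,0,0],[0,0,0],[0,0,0],[0,0,0],[0,0,0]],"hand":[0.45,0.45,0.45,0.45,0.45,0.45,0.45,0.45,0.45,0.45]}'
python3 -m pendant '{"offset":[[0.009,0.035,0],[0.005,0.0195,0],[0,0,0],[0,0,0],[0,0,0],[0,0,0],[0,0,0],[0,0,0],[0,0,0],[0,0,0]],"angular":[[0,0,0],[0,0,0],[0,0,5.5],[0,0,5.5],[0,0,5.5],[0,0,0],[0,0,0],[0,0,0],[0,0,0],[0,0,0]],"hand":[0.45,0.45,0.45,0.45,0.45,0.45,0.45,0.45,0.45,0.45]}'
python3 - <<'E'
from h import *
plan(542.5,-390.2,30.8,-113)
c=r.capture("side");cv2.imwrite("pics/s4.png",cv2.resize(c["frame"][60:170,260:400,::-1],None,fx=5,fy=5))
E
```

```text
time_s: 31.38
tool_pos: [0.5341, -0.3362, 0.1218]
orientation: [-3.136, 0.18, 0.002]
ft_force: [-0.2, 0.4, -0.9]
gripper_width: 0.522
grasp_force: 30.0
time_s: 32.22
tool_pos: [0.5423, -0.3902, 0.1227]
orientation: [3.079, -0.625, -0.0]
ft_force: [-0.3, -0.3, -0.5]
gripper_width: 0.524
grasp_force: 30.0
t 32.2 tcp [ 542.3 -390.2  122.7] yaw -113.0 w 49.8 F [-0.3 -0.3 -0.5] j6 1.25 zaxis [-0. -0. -1.]
tool shift mm [ 0.2 -0.1 91.9] turn about tool z: 0.0
```

View pics/s4.png

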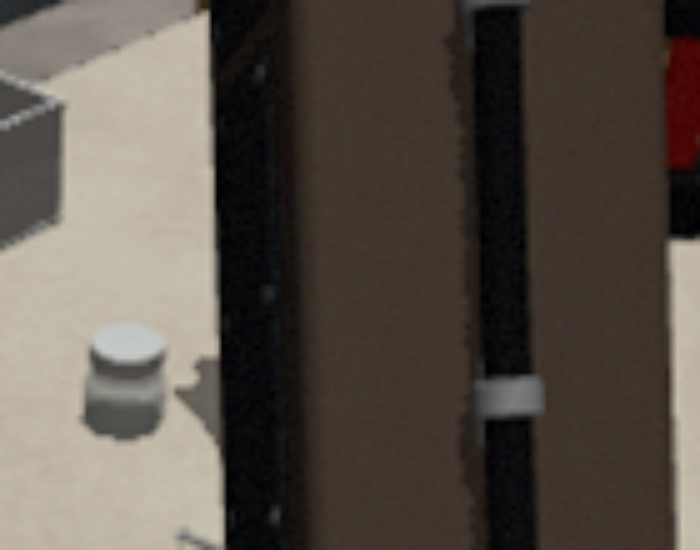

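The arm hides the jig in this view, and the jar stands at (123,380). I'll lower the deck, watching the force.

```bash
python3 -m pendant '{"offset":[[0,0,0.008],[0,0,0.015],[0,0,0.015],[0,0,0.008],[0,0,0.006],[0,0,0.006],[0,0,0.006],[0,0,0.006],[0,0,0.004],[0,0,0]],"angular":[[0,0,0],[0,0,0],[0,0,0],[0,0,0],[0,0,0],[0,0,0],[0,0,0],[0,0,0],[0,0,0],[0,0,0]],"hand":[0.45,0.45,0.45,0.45,0.45,0.45,0.45,0.45,0.45,0.45]}'
python3 -m pendant '{"offset":[[0,0,0.004],[0,0,0.004],[0,0,0.003],[0,0,0.002],[0,0,0.002],[0,0,0.001],[0,0,0.0005],[0,0,0],[0,0,0],[0,0,0]],"angular":[[0,0,0],[0,0,0],[0,0,0],[0,0,0],[0,0,0],[0,0,0],[0,0,0],[0,0,0],[0,0,0],[0,0,0]],"hand":[0.45,0.45,0.45,0.45,0.45,0.45,0.45,0.45,0.45,0.45]}'
```

```text
time_s: 33.1
tool_pos: [0.542, -0.3901, 0.0479]
orientation: [-3.078, 0.628, 0.001]
ft_force: [-0.3, -0.4, -1.0]
gripper_width: 0.524
grasp_force: 30.0
time_s: 33.93
tool_pos: [0.5423, -0.3903, 0.0324]
orientation: [3.078, -0.628, 0.0]
ft_force: [0.9, -0.2, -1.7]
gripper_width: 0.523
grasp_force: 30.0
```

```bash
python3 -m pendant '{"offset":[[0,0,0.0005],[0,0,0.0005],[0,0,0.0005],[0,0,0.0003],[0,0,0],[0,0,0],[0,0,0],[0,0,0],[0,0,0],[0,0,0]],"angular":[[0,0,0],[0,0,0],[0,0,0],[0,0,0],[0,0,0],[0,0,0],[0,0,0],[0,0,0],[0,0,0],[0,0,0]],"hand":[0.45,0.45,0.45,0.45,0.45,0.45,0.45,0.45,0.45,0.45]}'
```

```text
time_s: 34.77
tool_pos: [0.5423, -0.3903, 0.0309]
orientation: [3.078, -0.628, 0.0]
ft_force: [-1.0, 1.2, 5.0]
gripper_width: 0.526
grasp_force: 30.0
```

```bash
python3 -m pendant '{"offset":[[0,0,0],[0,0,0],[0,0,0],[0,0,0],[0,0,0],[0,0,-0.005],[0,0,-0.015],[0,0,-0.025],[0,0,-0.035],[0,0,-0.020]],"angular":[[0,0,0],[0,0,0],[0,0,0],[0,0,0],[0,0,0],[0,0,0],[0,0,0],[0,0,0],[0,0,0],[0,0,0]],"hand":[0.57,0.62,0.67,0.72,0.75,0.75,0.75,0.75,0.75,0.75]}'
python3 -m pendant '{"offset":[[0,0,0],[0,0,0],[0,0,0],[0,0,0],[0,0,0],[0,0,0],[0,0,0],[0,0,0],[0,0,0],[0,0,0]],"angular":[[0,0,-5],[0,0,-5],[0,0,-5],[0,0,-5],[0,0,-3],[0,0,0],[0,0,0],[0,0,0],[0,0,0],[0,0,0]],"hand":[0.8,0.8,0.8,0.8,0.8,0.8,0.8,0.8,0.8,0.8]}'
python3 - <<'E'
from h import *
plan(528,399,120,-90)
c=r.capture("top")
cv2.imwrite("pics/j2.png",cv2.resize(c["frame"][140:230,330:450,::-1],None,fx=5,fy=5))
E
```

```text
time_s: 35.6
tool_pos: [0.5428, -0.3908, 0.1338]
orientation: [3.077, -0.627, 0.004]
ft_force: [0.3, -0.6, 0.9]
gripper_width: 0.747
grasp_force: 0.0
time_s: 36.43
tool_pos: [0.5423, -0.3903, 0.1305]
orientation: [3.141, -0.003, 0.0]
ft_force: [0.5, -0.5, -0.2]
gripper_width: 0.797
grasp_force: 0.0
t 36.4 tcp [ 542.3 -390.3  130.5] yaw -90.1 w 75.7 F [ 0.5 -0.5 -0.2] j6 0.85 zaxis [ 0. -0. -1.]
tool shift mm [ -15.6 -789.3   10.4] turn about tool z: -0.1
```

```bash
python3 -m pendant '{"offset":[[0,-0.016,0],[0,-0.033,0],[0,-0.033,0],[0,-0.033,0],[0,-0.033,0],[0,-0.033,0],[0,-0.033,0],[0,-0.033,0],[0,-0.033,0],[0,-0.033,0]],"angular":[[0,0,0],[0,0,0],[0,0,0],[0,0,0],[0,0,0],[0,0,0],[0,0,0],[0,0,0],[0,0,0],[0,0,0]],"hand":[0.8,0.8,0.8,0.8,0.8,0.8,0.8,0.8,0.8,0.8]}'
python3 -m pendant '{"offset":[[-0.002,-0.033,0],[-0.002,-0.033,0],[-0.002,-0.033,0],[-0.002,-0.033,0],[-0.002,-0.033,0],[-0.002,-0.033,0],[-0.002,-0.033,0],[-0.001,-0.033,0],[0,-0.033,0],[0,-0.033,0]],"angular":[[0,0,0],[0,0,0],[0,0,0],[0,0,0],[0,0,0],[0,0,0],[0,0,0],[0,0,0],[0,0,0],[0,0,0]],"hand":[0.8,0.8,0.8,0.8,0.8,0.8,0.8,0.8,0.8,0.8]}'
python3 -m pendant '{"offset":[[0,-0.033,0],[0,-0.033,0],[0,-0.033,0],[0,-0.033,0],[0,-0.014,0],[0,0,0],[0,0,0],[0,0,0],[0,0,0],[0,0,0]],"angular":[[0,0,0],[0,0,0],[0,0,0],[0,0,0],[0,0,0],[0,0,0],[0,0,0],[0,0,0],[0,0,0],[0,0,0]],"hand":[0.8,0.8,0.8,0.8,0.8,0.8,0.8,0.8,0.8,0.8]}'
python3 -c "
from h import *
plan(528,399,3.5,-90)"
```

```text
time_s: 37.32
tool_pos: [0.5423, -0.0758, 0.1306]
orientation: [3.141, -0.002, 0.0]
ft_force: [1.2, -1.3, -0.5]
gripper_width: 0.796
grasp_force: 0.0
time_s: 38.15
tool_pos: [0.5275, 0.2544, 0.1306]
orientation: [-3.142, 0.002, -0.0]
ft_force: [0.5, -0.7, 0.4]
gripper_width: 0.8
grasp_force: 0.0
time_s: 38.98
tool_pos: [0.5283, 0.3975, 0.1306]
orientation: [3.141, -0.004, 0.0]
ft_force: [-0.5, -0.4, 0.6]
gripper_width: 0.804
grasp_force: 0.0
t 39.0 tcp [528.3 397.5 130.6] yaw -90.1 w 76.3 F [-0.5 -0.4  0.6] j6 2.12 zaxis [ 0. -0. -1.]
tool shift mm [ -0.3  -1.5 127.1] turn about tool z: -0.1
```

View pics/j2.png

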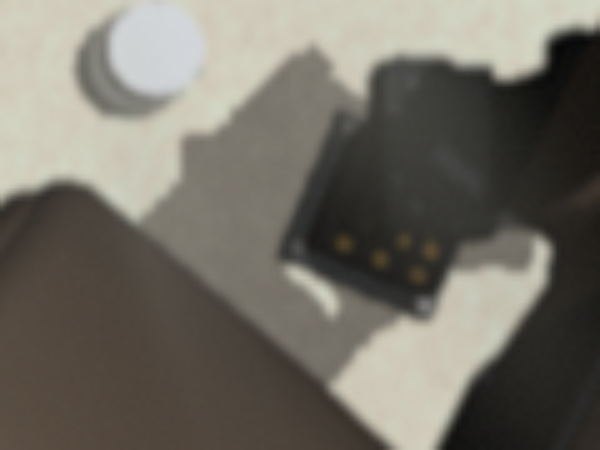

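The gripper partly hides the jig, but the deck stack lies aligned on the plate with screws at (345,243)–(430,275), and the jar stands at (155,50). Next, the handle; I'll also check the stack now that the arm is away.

```bash
python3 -m pendant '{"offset":[[0,-0.0015,0.010],[0,0,0.020],[0,0,0.025],[0,0,0.025],[0,0,0.020],[0,0,0.012],[0,0,0.008],[0,0,0.004],[0,0,0.002],[0,0,0.001]],"angular":[[0,0,0],[0,0,0],[0,0,0],[0,0,0],[0,0,0],[0,0,0],[0,0,0],[0,0,0],[0,0,0],[0,0,0]],"hand":[0.8,0.8,0.8,0.8,0.8,0.8,0.8,0.8,0.8,0.8]}'
python3 -m pendant '{"offset":[[0,0,0],[0,0,0],[0,0,0],[0,0,0],[0,0,0],[0,0,0],[0,0,0],[0,0,0],[0,0,0],[0,0,0]],"angular":[[0,0,0],[0,0,0],[0,0,0],[0,0,0],[0,0,0],[0,0,0],[0,0,0],[0,0,0],[0,0,0],[0,0,0]],"hand":[0.6,0.5,0.4,0.4,0.4,0.4,0.4,0.4,0.4,0.4]}' 30
python3 -m pendant '{"offset":[[0,0,-0.005],[0,0,-0.010],[0,0,-0.020],[0,0,-0.025],[0,0,-0.025],[0,0,-0.025],[0,0,-0.020],[0,0,-0.010],[0,0,-0.005],[0,0,0]],"angular":[[0,0,0],[0,0,0],[0,0,0],[0,0,0],[0,0,0],[0,0,0],[0,0,0],[0,0,0],[0,0,0],[0,0,0]],"hand":[0.4,0.4,0.4,0.4,0.4,0.4,0.4,0.4,0.4,0.4]}'
python3 - <<'E'
from h import *
plan(542.5,-390.2,145,-90)
c=r.capture("top");a=cv2.resize(c["frame"][140:230,350:450,::-1],(400,360),interpolation=cv2.INTER_CUBIC)
c=r.capture("side");b=cv2.resize(c["frame"][195:285,80:180,::-1],(400,360),interpolation=cv2.INTER_CUBIC)
cv2.imwrite("pics/m1.png",np.hstack([a,b]))
E
```

```text
time_s: 39.82
tool_pos: [0.5283, 0.4004, 0.0039]
orientation: [-3.141, 0.001, -0.001]
ft_force: [0.6, -0.7, 0.2]
gripper_width: 0.799
grasp_force: 0.0
time_s: 40.65
tool_pos: [0.528, 0.4002, 0.0036]
orientation: [-3.142, 0.001, -0.0]
ft_force: [-1.1, -0.6, 4.7]
gripper_width: 0.466
grasp_force: 30.0
time_s: 41.48
tool_pos: [0.528, 0.4003, 0.1492]
orientation: [-3.141, 0.001, -0.002]
ft_force: [-0.5, 0.2, -0.3]
gripper_width: 0.468
grasp_force: 30.0
t 41.5 tcp [528.  400.3 149.2] yaw -90.0 w 44.5 F [-0.5  0.2 -0.3] j6 2.12 zaxis [ 0.001  0.001 -1.   ]
tool shift mm [ 15.1 790.5   3.8] turn about tool z: -0.0
```

View pics/m1.png

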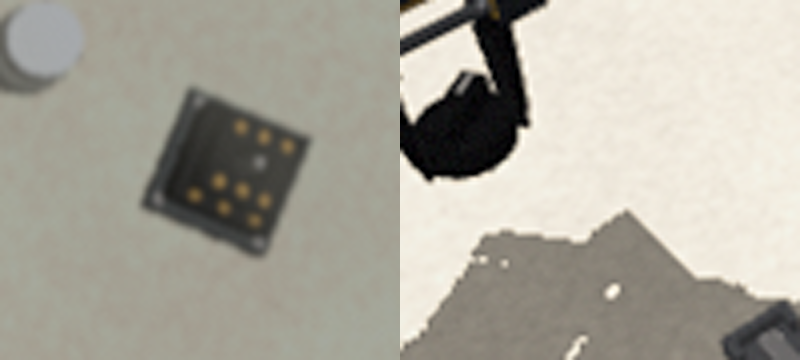

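Left panel: both decks are stacked square on the jig, with the pin tip at (260,162) inside the hole and the jar at (45,40). Right panel: the handle is held. The opening reads 44.5 mm rather than 46, so I'll overlay where the collar should be to check for a grip offset.

```bash
python3 - <<'E'
from h import *
o=r.get_obs();p=np.array(o["tool_pos"])
c=r.capture("side");S=8;u0,v0=70,185
b=cv2.resize(c["frame"][v0:v0+75,u0:u0+100,::-1],(800,600),interpolation=cv2.INTER_CUBIC)
b=np.clip(b.astype(float)*2.0+20,0,255).astype(np.uint8)
t=np.linspace(0,2*np.pi,60)
for h,col in((-.0036,(0,255,255)),(.0144,(0,255,0))):
    P=np.c_[p[0]+.023*np.cos(t),p[1]+.023*np.sin(t),0*t+p[2]+h]
    q=cv2.projectPoints(P,np.array(c["rvec"]),np.array(c["tvec"]),c["intrinsics"],None)[0][:,0]
    cv2.polylines(b,[((q-[u0,v0]+.5)*S).round().astype(int)],True,col,1)
cv2.imwrite("pics/ov.png",b)
E
```

```text
(no output)
```

View pics/ov.png

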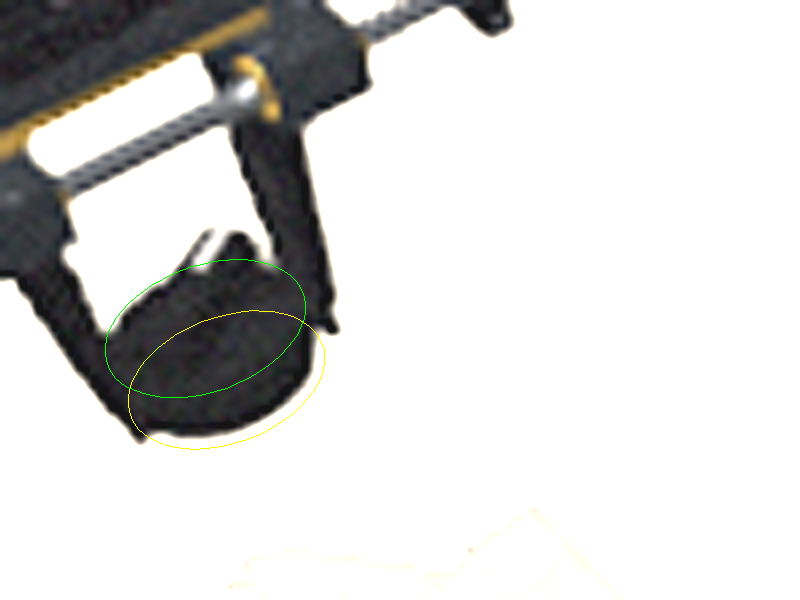

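The collar sits centred between the fingers at (225,350). It is only a little smaller than nominal all round, so there is no notable offset. Carrying it to the jig.

```bash
python3 -m pendant '{"offset":[[0,0.010,0],[0,0.022,0],[0,0.033,0],[0,0.033,0],[0,0.033,0],[0,0.033,0],[0,0.033,0],[0,0.033,0],[0,0.033,0],[0,0.033,0]],"angular":[[0,0,0],[0,0,0],[0,0,0],[0,0,0],[0,0,0],[0,0,0],[0,0,0],[0,0,0],[0,0,0],[0,0,0]],"hand":[0.4,0.4,0.4,0.4,0.4,0.4,0.4,0.4,0.4,0.4]}'
python3 -m pendant '{"offset":[[0.001,0.033,0],[0.001,0.033,0],[0.001,0.033,0],[0.002,0.033,0],[0.002,0.033,0],[0.002,0.033,0],[0.002,0.033,0],[0.002,0.033,0],[0.001,0.033,0],[0.001,0.033,0]],"angular":[[0,0,0],[0,0,0],[0,0,0],[0,0,0],[0,0,0],[0,0,0],[0,0,0],[0,0,0],[0,0,0],[0,0,0]],"hand":[0.4,0.4,0.4,0.4,0.4,0.4,0.4,0.4,0.4,0.4]}'
python3 -m pendant '{"offset":[[0,0.033,0],[0,0.033,0],[0,0.033,0],[0,0.033,0],[0,0.020,0],[0,0.010,0],[0,0,0],[0,0,0],[0,0,0],[0,0,0]],"angular":[[0,0,0],[0,0,0],[0,0,0],[0,0,0],[0,0,0],[0,0,0],[0,0,0],[0,0,0],[0,0,0],[0,0,0]],"hand":[0.4,0.4,0.4,0.4,0.4,0.4,0.4,0.4,0.4,0.4]}'
python3 -c "
from h import *
plan(542.5,-390.2,51.6,-90)"
```

```text
time_s: 42.47
tool_pos: [0.5268, 0.1021, 0.1477]
orientation: [3.141, -0.001, -0.002]
ft_force: [1.4, -0.2, -0.4]
gripper_width: 0.47
grasp_force: 30.0
time_s: 43.3
tool_pos: [0.5414, -0.2277, 0.1476]
orientation: [-3.141, 0.002, 0.002]
ft_force: [0.6, 0.5, -0.8]
gripper_width: 0.464
grasp_force: 30.0
time_s: 44.13
tool_pos: [0.5424, -0.3864, 0.1485]
orientation: [-3.141, -0.001, 0.0]
ft_force: [0.2, 0.5, -0.8]
gripper_width: 0.469
grasp_force: 30.0
t 44.1 tcp [ 542.4 -386.4  148.5] yaw -90.0 w 44.5 F [ 0.2  0.5 -0.8] j6 0.85 zaxis [-0.  0. -1.]
tool shift mm [ 0.1  3.8 96.9] turn about tool z: 0.0
```

```bash
python3 -m pendant '{"offset":[[0,0.004,0.008],[0,0,0.016],[0,0,0.020],[0,0,0.016],[0,0,0.010],[0,0,0.006],[0,0,0.003],[0,0,0.002],[0,0,0],[0,0,0]],"angular":[[0,0,0],[0,0,0],[0,0,0],[0,0,0],[0,0,0],[0,0,0],[0,0,0],[0,0,0],[0,0,0],[0,0,0]],"hand":[0.4,0.4,0.4,0.4,0.4,0.4,0.4,0.4,0.4,0.4]}'
python3 -m pendant '{"offset":[[0,0,0.001],[0,0,0.001],[0,0,0.001],[0,0,0.001],[0,0,0.001],[0,0,0.001],[0,0,0.001],[0,0,0.001],[0,0,0],[0,0,0]],"angular":[[0,0,0],[0,0,0],[0,0,0],[0,0,0],[0,0,0],[0,0,0],[0,0,0],[0,0,0],[0,0,0],[0,0,0]],"hand":[0.4,0.4,0.4,0.4,0.4,0.4,0.4,0.4,0.4,0.4]}'
```

```text
time_s: 44.97
tool_pos: [0.5425, -0.392, 0.0681]
orientation: [3.141, -0.001, 0.001]
ft_force: [0.2, -0.4, -1.0]
gripper_width: 0.468
grasp_force: 30.0
time_s: 45.8
tool_pos: [0.5422, -0.3918, 0.0594]
orientation: [-3.142, 0.001, 0.0]
ft_force: [-0.2, 0.6, -1.2]
gripper_width: 0.466
grasp_force: 30.0
```

Threaded past the pin tip with no force. Continuing down.

```bash
python3 -m pendant '{"offset":[[0,-0.001,0.001],[0,0,0.001],[0,0,0.001],[0,0,0.001],[0,0,0.001],[0,0,0.001],[0,0,0.0005],[0,0,0],[0,0,0],[0,0,0]],"angular":[[0,0,0],[0,0,0],[0,0,0],[0,0,0],[0,0,0],[0,0,0],[0,0,0],[0,0,0],[0,0,0],[0,0,0]],"hand":[0.4,0.4,0.4,0.4,0.4,0.4,0.4,0.4,0.4,0.4]}'
python3 -m pendant '{"offset":[[0,0,0.0005],[0,0,0.0005],[0,0,0.0002],[0,0,0],[0,0,0],[0,0,0],[0,0,0],[0,0,0],[0,0,0],[0,0,0]],"angular":[[0,0,0],[0,0,0],[0,0,0],[0,0,0],[0,0,0],[0,0,0],[0,0,0],[0,0,0],[0,0,0],[0,0,0]],"hand":[0.4,0.4,0.4,0.4,0.4,0.4,0.4,0.4,0.4,0.4]}'
```

```text
time_s: 46.63
tool_pos: [0.5423, -0.3908, 0.053]
orientation: [3.141, -0.001, 0.0]
ft_force: [-0.5, -0.1, -0.8]
gripper_width: 0.47
grasp_force: 30.0
time_s: 47.47
tool_pos: [0.5423, -0.3908, 0.0517]
orientation: [3.142, -0.001, -0.0]
ft_force: [-0.1, 0.0, -0.9]
gripper_width: 0.468
grasp_force: 30.0
```

```bash
python3 -m pendant '{"offset":[[0,0,0.0003],[0,0,0.0003],[0,0,0],[0,0,0],[0,0,0],[0,0,0],[0,0,0],[0,0,0],[0,0,0],[0,0,0]],"angular":[[0,0,0],[0,0,0],[0,0,0],[0,0,0],[0,0,0],[0,0,0],[0,0,0],[0,0,0],[0,0,0],[0,0,0]],"hand":[0.4,0.4,0.4,0.4,0.4,0.4,0.4,0.4,0.4,0.4]}'
```

```text
time_s: 48.3
tool_pos: [0.5423, -0.3908, 0.0516]
orientation: [3.141, -0.001, 0.0]
ft_force: [-1.2, 1.6, 5.5]
gripper_width: 0.47
grasp_force: 30.0
```

Seated at 51.6 mm, as expected. Release, retreat and inspect.

```bash
python3 -m pendant '{"offset":[[0,0,0],[0,0,0],[0,0,0],[0,0,0],[0,0,0],[0,0,-0.005],[0,0,-0.015],[0,0,-0.025],[0,0,-0.035],[0,0,-0.030]],"angular":[[0,0,0],[0,0,0],[0,0,0],[0,0,0],[0,0,0],[0,0,0],[0,0,0],[0,0,0],[0,0,0],[0,0,0]],"hand":[0.5,0.55,0.6,0.65,0.7,0.7,0.7,0.7,0.7,0.7]}'
python3 -m pendant '{"offset":[[-0.005,0.005,0],[-0.015,0.010,0],[-0.025,0.020,0],[-0.030,0.020,0],[-0.030,0.020,0],[-0.030,0.020,0],[-0.030,0.020,0],[-0.030,0.020,0],[-0.030,0.020,0],[-0.020,0.010,0]],"angular":[[0,0,0],[0,0,0],[0,0,0],[0,0,0],[0,0,0],[0,0,0],[0,0,0],[0,0,0],[0,0,0],[0,0,0]],"hand":[0.7,0.7,0.7,0.7,0.7,0.7,0.7,0.7,0.7,0.7]}'
python3 - <<'E'
from h import *
c=r.capture("top")["frame"][:,:,::-1];d=r.capture("side")["frame"][:,:,::-1]
f=lambda i,u,v,w:cv2.resize(i[v:v+w,u:u+w],(266,266),interpolation=cv2.INTER_CUBIC)
cv2.imwrite("pics/fin.png",np.vstack([np.hstack([f(c,370,145,75),f(c,190,95,64),f(c,94,210,64)]),np.hstack([f(d,270,70,100),f(d,155,150,64),f(d,150,260,64)])]))
E
```

```text
time_s: 49.13
tool_pos: [0.5422, -0.3907, 0.163]
orientation: [3.142, -0.001, -0.0]
ft_force: [0.5, -0.8, 1.5]
gripper_width: 0.706
grasp_force: 0.0
time_s: 49.97
tool_pos: [0.2943, -0.5574, 0.1612]
orientation: [3.141, -0.004, -0.0]
ft_force: [-0.5, 0.3, -0.0]
gripper_width: 0.697
grasp_force: 0.0
```

View pics/fin.png

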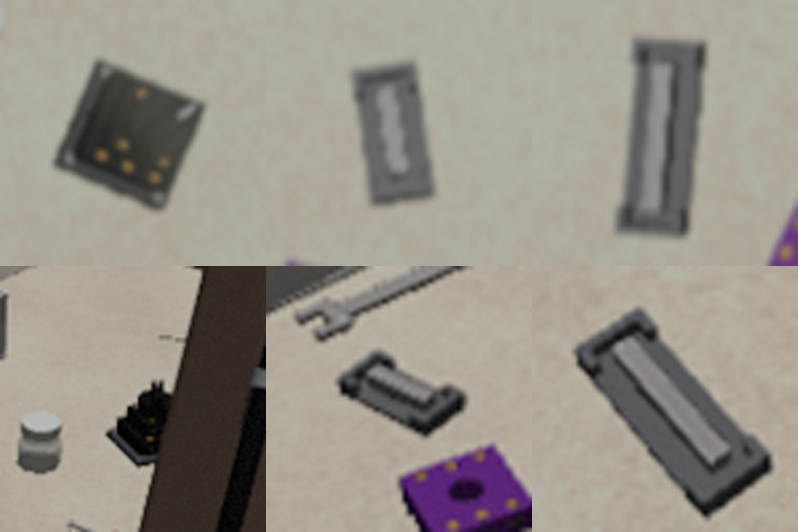

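The stack stands complete on the jig (top panel (130,130), side panel (150,420)). Both shafts lie inside their slots, and the jar stands at (40,440) in the side panel. Handing in.

```bash
python3 -c "
from bench import r
print(r.hand_in())"
```

```text
the job is handed in; nothing more can be done
None
```

I built the isolator switch on the jig (wide deck, narrow deck, handle) and laid both shafts in their gauge slots; the jar was still standing in the final pictures, and I handed the job in at about 50 s with no verdict returned.

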